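Vent and open the vacuum desiccator

TASK

Two small vacuum desiccators stand on the lab bench. Open the one with the blue tap: first turn the blue tap counterclockwise (seen from above) a quarter turn to let the air in, with the lid still in place, and only then lift the lid off and set it down gently, dome up, in the middle of the round cork mat, leaving the tap open. Do not disturb the desiccator with the orange tap.

Things in the scene. Friction and masses are not known exactly. Their poses are not given: they have to be found in the camera images.
- lid: Clear glass lid of the desiccator with the blue tap, about 0.46 kg: round flange 160 mm across, 10 mm thick, rising to a dome 44 mm high with a white neck on top (radius 16 mm up to 50 mm, then 9 mm up to 60 mm). It rests freely on a clear bowl 70 mm high that is fixed to the bench. Origin: centre of the flange's underside, z up. The blue tap on its axis is also the handle to lift it by.
- vent_tap (a joint): Blue tap: upright bar 50 mm long, 14 mm thick, centred on the lid's axis, 60 to 92 mm above the lid's origin. Grip across its thickness at 78 mm. Angle, rad: 0 closed (bar along the lid's x), growing counterclockwise from above to a stop at 1.57, open (bar along the lid's y). Starts within 0.15 of closed, stays where left (0.05 N m friction); the lid's weight keeps it from turning along.
- lid_rest: Round cork mat, 190 mm across and 12 mm thick, fixed to the bench: where the lid goes. Origin: centre of its underside, on the bench.
- other_tap (a point): A point on the other desiccator, alike but for its orange tap, to be left alone: one end of the orange bar, 22 mm from that lid's axis, 146 mm above the bench. That lid too is 160 mm across, on a fixed bowl 70 mm high; its tap's top is 162 mm above the bench.
Not all that is in view belongs to the job. Leave any yellow look-alike of the lid alone.

How it is judged (in metres and radians):
On the way, in this order (a step that is already met when the one before it is completed fails the run):
1. the blue tap is turned open (beyond 1.2 rad) while the lid still sits on its bowl (value of joint vent_tap above 1.2 rad and height (world z) of lid between 0.064 and 0.076 m and distance of lid from where it was at the start of the episode below 0.02 m), for 0.1 s.
2. the lid is lifted clear of its bowl (height (world z) of lid above 0.1 m), for 0.1 s.
At the end, for the whole second after the job is handed in: The lid lies flat and still on the cork mat, dome up (within 6 degrees), its centre within 25 mm of the mat's centre, with the blue tap still open (beyond 1.0 rad); the desiccator with the orange tap is as it was (horizontal distance between lid and lid_rest below 0.025 m and z of lid in the frame of lid_rest below 0.018 m and angle between lid's own z axis and vertical below 0.1 rad and value of joint vent_tap above 1 rad and linear speed of lid below 0.02 m/s); the robot touches nothing.
It fails at once if the lid is raised by more than 10 mm while the blue tap is not open (under 1.0 rad) (height (world z) of lid above 0.08 m and value of joint vent_tap below 1 rad).
It fails at once if the lid is dropped or slammed onto the mat (over 0.5 m/s just above it) (linear speed of lid above 0.5 m/s and horizontal distance between lid and lid_rest below 0.08 m and height (world z) of lid below 0.06 m).
It fails at once if the other desiccator's tap or lid is moved by more than 12 mm (distance of other_tap from where it was at the start of the episode above 0.012 m).
It also fails if it takes over 48 s, if anything falls off the work surface, if the arm or the gripper's body presses on something with over 40 N, if the wrist force passes 120 N, or if a joint passes its speed limit or range.

ROBOT

A 6-joint arm with a two-finger parallel gripper is mounted at the origin on the work surface. World frame = base frame: x ahead of the robot, y to its left, z up, the work surface at z = 0. Lengths are in mm, angles in degrees, forces in N, time in s.
With the tool pointing down it reaches from about 300 to 850 mm from the base axis. Payload 4.2 kg.
Tool frame: the origin (TCP) lies at the very end of the fingers, on their centre line; the grasp point (between the pads) lies 19 mm behind it (env.grip_depth is the distance from the TCP to the grasp point, in mm); y points along the fingers, z is the direction in which the jaws open and shut, and the axes are right-handed (so a half turn about y gives the same grasp; the last joint's range is limited). The gripper opens to 91 mm and grips with 3 to 60 N. Pads are 32 mm wide; open, the fingers measure 118 mm over their backs; the gripper's body (76 mm by 178 mm) begins 60 mm behind the grasp point.
Start: joints at [-1.146, 18.312, 89.639, -0, 72.044, -1.146], TCP at [575.016, 0, 213.976] pointing down, gripper open.
Joint ranges: [-177.97, 177.97], [-48.28, 115.42], [12.27, 149.76], [-77.06, 257.06], [2.81, 150.46], [-146.56, 146.56]. Speed limits (degrees/s): [147.25, 147.25, 180, 180, 180, 180].

INTERFACE

Orientations are given as [roll, pitch, yaw] about the fixed x, y, z axes, in that order (R = Rz(yaw) Ry(pitch) Rx(roll)).
In Python, from workcell import state, imaging, job, env gives the robot as it stands.
- The arm moves only by the shell command python3 -m pendant 'ROWS' [FORCE]. ROWS is JSON, a list of rows, each an object with "delta_pos": the shift along the tool's x, y, z in cm, a list of three; "twist": the turn, a rotation vector about the tool's x, y, z in degrees, a list of three; "grip": the opening in per cent of the stroke, from 0 (shut) to 100 (fully open). In form: [{"delta_pos": [tx, ty, tz], "twist": [wx, wy, wz], "grip": grip}, ...]. A call has exactly 5 rows; each row is the pose to reach, as a shift and turn from the pose commanded when the call began, along the tool's axes at that moment; what a row does not reach only later rows make up. A row lasts 1/10 s, in which the tool goes at most 50 mm and 8.59 degrees, less where a joint would pass 70% of its speed; a pose out of reach is approached as far as the arm can. A call with a gripper value outside its range is refused whole. The fingers move at their own pace and stop on an object; FORCE is the grip in N (left out, the last holds). Time passes only in rows, so rows that repeat a pose let the fingers close, or fill a call up. It gives the time, the measured TCP pose, the force and the opening at its end, in the units of the state.
- state(): the state, without advancing time (a new reading comes with each control period).
- imaging.grab_frame(name): name is "scene" or "side" or "wrist"; returns (picture, depth): 400x640x3 uint8, red, green, blue; 400x640 float32, mm along the optical axis (not along the pixel's ray), 0 where there is no reading.
- imaging.camera_info(name): a dict with "fx", "fy", "cx", "cy" (pixels), "R" (3x3) and "t" (3): a world point X has camera coordinates R X + t. Camera axes: x right, y down, z forward; pixel columns grow to the right and rows downward; lengths in mm; the calibration is good to about 2 mm. The wrist camera is an equidistant fisheye: a pixel r from the principal point sees the ray r / f radians off the axis. A picture is of the moment at which its call begins: read the wrist's pose just before it. camera_info takes no time and is no camera call; for the wrist camera it gives the pose at the moment of the call.
- job.job_done(): hands the job in, once; it reports no verdict.
The state is a dict: "time_s": time; "qpos": joint angles; "qvel": joint speeds; "effort": joint torques, N m; "ee_pos": TCP position; "ee_rot": TCP orientation; "force": force on the tool from outside, world axes, zero at the start; "torque": the same for the moment, N m; "gripper_width": finger opening in mm.
Only numpy, scipy, OpenCV 4.12 (cv2) and the standard library are available. Lean on these libraries where they do the work, as an engineer would, in place of code of your own. Each camera call takes 0.05 s, during which the arm holds its last target.

## Working session

There is one attempt and no reset: what is moved stays moved. The work goes in short steps, Python scripts to look and compute and a shell command to move; the robot and the scene stay as the last step left them, time stands still between calls to the robot, and variables do not carry over. Pictures are saved under pics/ and viewed, and the job is handed in when it is done.

```bash
mkdir -p pics; ls; python3 - <<'E'
from workcell import state, imaging, job, env
import cv2,numpy as np
print(state())
for n in("scene","side"):
    p,d=imaging.grab_frame(n); cv2.imwrite(f"pics/{n}0.png",p[:,:,::-1]); np.save(f"{n}0.npy",d); np.save(f"{n}0p.npy",p)
    print(n,imaging.camera_info(n))
E
```

```text
pics
{'time_s': 0.0, 'qpos': array([-1.14454358e+00,  1.83513165e+01,  8.97051091e+01, -2.25026261e-04,
        7.20425432e+01, -1.14656547e+00]), 'qvel': array([0.02082546, 0.03338991, 0.06254174, 0.05799341, 0.0691394 ,
       0.03498757]), 'effort': array([-5.01459035e-04, -4.12465632e+01, -2.31973493e+01,  7.28826877e-02,
        4.58198413e-02, -1.41870069e-04]), 'ee_pos': array([5.74511824e+02, 2.30345606e-02, 2.13132309e+02]), 'ee_rot': array([-9.00989533e+01,  1.76646478e-03, -8.99979101e+01]), 'force': array([-0.11450307, -0.8470899 , -0.28950667]), 'torque': array([ 0.02352433,  0.03126602, -0.0621672 ]), 'gripper_width': 91.13809982097406}
scene {'fx': 404.23980434572763, 'fy': 404.23980434572763, 'cx': 319.1319934220618, 'cy': 205.97693102341887, 'R': array([[ 0.83424343,  0.55138222,  0.00394301],
       [ 0.41565261, -0.62415309, -0.66156317],
       [-0.36231313,  0.55354365, -0.74987908]]), 't': array([-338.06381597,  -51.74509432, 1337.87628318])}
side {'fx': 401.92337059392156, 'fy': 401.92337059392156, 'cx': 322.16870142884727, 'cy': 194.31126540681564, 'R': array([[-0.72708876, -0.68647188,  0.00991444],
       [-0.4090272 ,  0.42153964, -0.80932137],
       [ 0.55139703, -0.59250375, -0.58728241]]), 't': array([312.35935311, 231.49092286, 881.5458406 ])}
```

View pics/scene0.png

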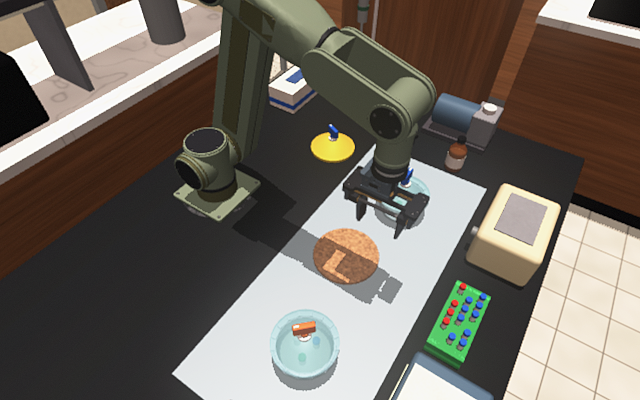

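View pics/side0.png

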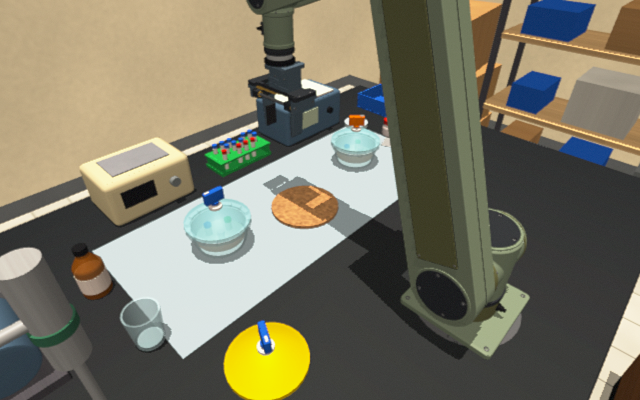

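The scene view shows the blue-tap desiccator partly behind the gripper (about 405,180), the cork mat (346,257), the orange one (304,340) and the yellow decoy (333,145). In the side view the blue tap is at (213,197), clear of the arm.

```bash
cat > h.py <<'E'
import numpy as np,cv2
from workcell import imaging
def deproj(info,d,mask):
    v,u=np.nonzero(mask&(d>0)); z=d[v,u].astype(float)
    P=np.stack([(u-info['cx'])/info['fx']*z,(v-info['cy'])/info['fy']*z,z],1)
    return (P-info['t'])@np.array(info['R']), u,v
def hsv(p): return [c.astype(int) for c in cv2.split(cv2.cvtColor(p,cv2.COLOR_RGB2HSV))]
def yawfit(X):
    c=X[:,:2].mean(0); w,V=np.linalg.eigh(np.cov((X[:,:2]-c).T)); return np.degrees(np.arctan2(V[1,1],V[0,1])),np.sqrt(w)
E
python3 - <<'E'
from h import *
for n in("scene","side"):
    p=np.load(f"{n}0p.npy");d=np.load(f"{n}0.npy");i=imaging.camera_info(n);H,S,V=hsv(p)
    blue=(H>100)&(H<125)&(S>150)&(V>70); org=(H>4)&(H<16)&(S>180)&(V>120); cork=(H>5)&(H<20)&(S>80)&(S<200)
    for nm,m,zl,zh in(("blue",blue,128,170),("orange",org,128,170),("cork",cork,5,18),("yellow",(H>24)&(H<32)&(S>180),0,60)):
        X,u,v=deproj(i,d,m)
        k=(X[:,2]>zl)&(X[:,2]<zh)&(X[:,0]>150)&(X[:,0]<900)&(abs(X[:,1])<600);X=X[k];u=u[k];v=v[k]
        if len(X)<5: print(n,nm,len(X));continue
        # clusters
        print(n,nm,len(X),"px",u.mean(),v.mean(),"med",np.median(X,0),"mid",(X.min(0)+X.max(0))/2,X.min(0),X.max(0),yawfit(X))
        if nm=="blue":
            t=X[X[:,2]>157]; print(" top",len(t),t.min(0) if len(t) else 0,t.max(0) if len(t) else 0,yawfit(t) if len(t)>4 else 0)
        if nm=="cork":
            A=np.c_[2*X[:,:2],np.ones(len(X))]
            (cc,r)=cv2.minEnclosingCircle(X[:,:2].astype(np.float32)); print(" circ",cc,r)
E
```

```text
scene blue 34 px 407.70588235294116 175.85294117647058 med [543.40634628 256.6165189  160.29765498] mid [539.37770382 256.42434516 147.10389155] [532.50352531 234.07701726 129.84386859] [546.25188233 278.77167306 164.3639145 ] (np.float64(83.81049403922766), array([ 2.91479172, 12.75385506]))
 top 22 [537.46386967 238.05776282 158.21942994] [545.57464508 278.77167306 164.3639145 ] (np.float64(91.28293351443368), array([ 2.08006594, 11.82275446]))
scene orange 7 px 302.14285714285717 325.42857142857144 med [ 548.30808595 -291.08408686  159.95117611] mid [ 557.81504376 -291.3179867   160.85332242] [ 541.01320713 -308.43065266  158.41824112] [ 574.6168804  -274.20532074  163.28840371] (np.float64(47.55607049865604), array([ 4.51021477, 17.8778436 ]))
scene cork 2912 px 349.8873626373626 254.8025412087912 med [494.99215874   7.92258033  12.50215233] mid [551.68602171 224.52676245  11.46753045] [203.42371788 -83.95886234   5.00370984] [899.94832554 533.01238724  17.93135105] (np.float64(51.5385045976433), array([60.36635592, 84.79161134]))
 circ (534.1053466796875, 293.8035888671875) 380.
[... 1017 characters left out ...]
19745941454), array([ 2.4339032, 12.4820537]))
side cork 2288 px 297.0192307692308 208.5034965034965 med [484.23609566  20.82166624  10.37631886] mid [525.2190859  243.98504214  11.37938101] [270.36689796 -81.3320837    5.02834397] [780.07127384 569.30216797  17.73041805] (np.float64(71.42986470988943), array([ 54.21165751, 104.95059075]))
 circ (538.189208984375, 244.66567993164062) 331.0180358886719
side yellow 3870 px 261.7480620155039 359.64496124031007 med [191.23671155 414.27344632  26.37979043] mid [215.14257077 393.26625791  22.60266504] [150.04544718 314.55161966   0.71750372] [280.23969436 471.98089616  44.48782636] (np.float64(81.77829280404542), array([32.80257712, 41.51849259]))
```

```bash
python3 - <<'E'
from h import *
for n in("scene","side"):
    p=np.load(f"{n}0p.npy");d=np.load(f"{n}0.npy");i=imaging.camera_info(n);H,S,V=hsv(p)
    m=((H>3)&(H<22)&(S>70)&(S<215)).astype(np.uint8)
    # label
    m=cv2.morphologyEx(m,cv2.MORPH_CLOSE,np.ones((5,5)))
    k,l,s,c=cv2.connectedComponentsWithStats(m)
    pt={'scene':(350,262),'side':(300,210)}[n]; L=l[pt[1],pt[0]]; print(n,s[L])
    u,v=np.meshgrid(np.arange(640),np.arange(400)); R=np.array(i['R']);C=-R.T@i['t']
    b=cv2.findContours((l==L).astype(np.uint8),0,1)[0][0][:,0]
    r=np.c_[(b[:,0]-i['cx'])/i['fx'],(b[:,1]-i['cy'])/i['fy'],np.ones(len(b))]@R
    X=C+r*((12-C[2])/r[:,2])[:,None]
    print(cv2.minEnclosingCircle(X[:,:2].astype(np.float32)), cv2.fitEllipse(X[:,:2].astype(np.float32)))
    # blue top: intersect centre of bar with depth-based; flange of lid
    B=((H>100)&(H<125)&(S>150)&(V>70));X,uu,vv=deproj(i,d,B);kk=(X[:,2]>128)&(X[:,2]<170)&(abs(X[:,1]-260)<60)
    # overlay predicted lid rim 
    q=p.copy()
    for (cx,cy,z,rad) in((538,259.5,70,80),(538,259.5,80,80),(487,15,12,95)):
        t=np.linspace(0,6.28,200);W=np.c_[cx+rad*np.cos(t),cy+rad*np.sin(t),0*t+z]@R.T+i['t']
        for a in W: cv2.circle(q,(int(round(a[0]/a[2]*i['fx']+i['cx'])),int(round(a[1]/a[2]*i['fy']+i['cy']))),0,(255,0,0))
    if n=="side": q=cv2.resize(q[140:290,150:400],None,fx=3,fy=3)
    else: q=cv2.resize(q[140:300,280:480],None,fx=3.5,fy=3.5)
    cv2.imwrite(f"pics/{n}ov.png",q[:,:,::-1])
E
```

```text
scene [ 313  228   66   56 2877]
((490.5951843261719, 9.66038703918457), 95.95816040039062) ((489.8334045410156, 8.736751556396484), (185.205078125, 188.65719604492188), 26.310867309570312)
side [ 271  186   67   42 2244]
((484.2161560058594, 15.551913261413574), 97.90017700195312) ((483.9703063964844, 15.540454864501953), (185.70413208007812, 191.95811462402344), 55.58047103881836)
```

View pics/sideov.png

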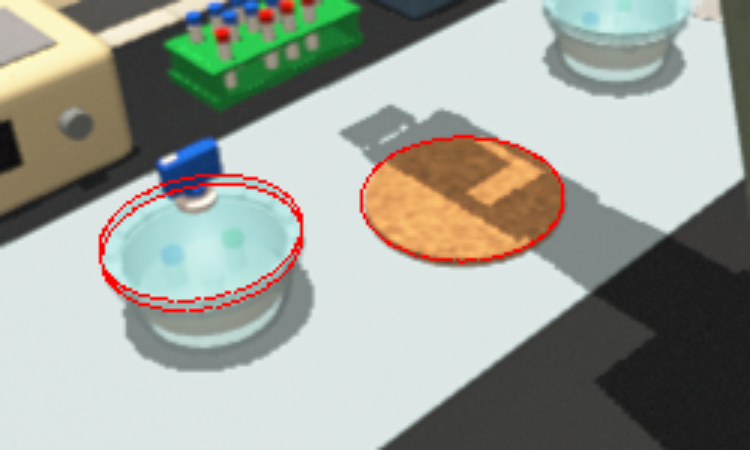

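The overlay matches the rim and mat in the side view. The bar lies along y, so the gripper is already aligned. Next I move above it.

```bash
python3 -m pendant '[{"delta_pos":[-3,0,-0.5],"twist":[0,0,0],"grip":100},{"delta_pos":[-7,0,-1],"twist":[0,0,0],"grip":100},{"delta_pos":[-11,0,-1.5],"twist":[0,0,0],"grip":100},{"delta_pos":[-15,0,-2],"twist":[0,0,0],"grip":100},{"delta_pos":[-19,0,-2.5],"twist":[0,0,0],"grip":100}]'; python3 -m pendant '[{"delta_pos":[-3,0,-0.4],"twist":[0,0,0],"grip":100},{"delta_pos":[-5.5,0,-0.8],"twist":[0,0,0],"grip":100},{"delta_pos":[-7,0,-1.15],"twist":[0,0,0],"grip":100},{"delta_pos":[-7,0,-1.15],"twist":[0,0,0],"grip":100},{"delta_pos":[-7,0,-1.15],"twist":[0,0,0],"grip":100}]'
python3 - <<'E'
from h import *
from workcell import state
s=state();print(s['ee_pos'],s['ee_rot'],s['qpos'])
for n in("wrist","side","scene"):
    i=imaging.camera_info(n);p,d=imaging.grab_frame(n);cv2.imwrite(f"pics/{n}1.png",p[:,:,::-1]);np.save(f"{n}1.npy",d);np.save(f"{n}1p.npy",p)
    if n=='wrist': print(i); np.save('wi1.npy',i,allow_pickle=True)
E
```

```text
time_s: 0.6
ee_pos: [549.4, 191.4, 213.6]
ee_rot: [-90.0, -0.0, -90.0]
force: [0.8, -0.0, -0.2]
gripper_width: 91.0
time_s: 1.1
ee_pos: [538.5, 259.3, 213.7]
ee_rot: [-90.0, -0.1, -90.0]
force: [0.3, 0.5, -0.3]
gripper_width: 91.1
[538.45896464 259.25720333 213.7008235 ] [-9.00185653e+01 -6.51323693e-02 -8.99871017e+01] [ 2.46361933e+01  2.03937436e+01  8.65514509e+01 -5.37980759e-02
  7.30988272e+01  2.46389656e+01]
{'fx': 309.70691628693146, 'fy': 309.70691628693146, 'cx': 310.339811939215, 'cy': 199.4467554997955, 'R': array([[ 9.99999148e-01,  6.08137183e-04, -1.15474922e-03],
       [ 9.17624194e-04, -9.56793836e-01,  2.90765735e-01],
       [-9.28031478e-04, -2.90766547e-01, -9.56793580e-01]]), 't': array([-538.77592363,  213.97631307,  467.79479662])}
```

```bash
sleep 1
```

```text
(no output)
```

View pics/wrist1.png

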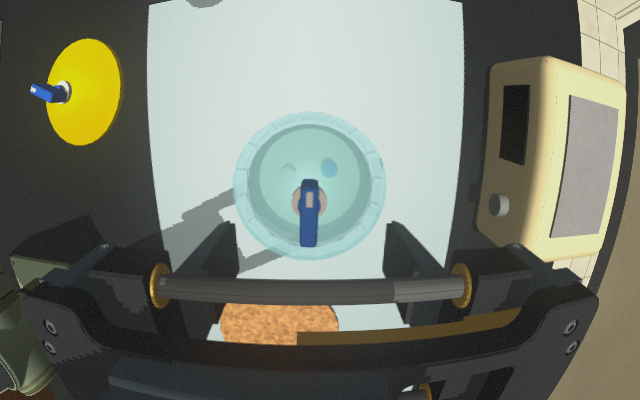

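View pics/side1.png

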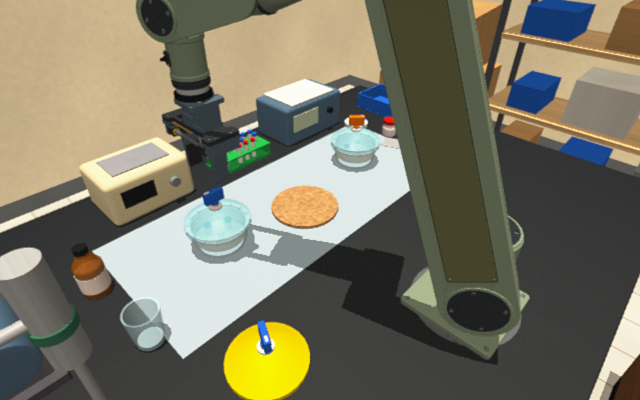

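```bash
python3 - <<'E'
from h import *
i=np.load('wi1.npy',allow_pickle=True).item();p=np.load('wrist1p.npy');d=np.load('wrist1.npy');H,S,V=hsv(p)
R=np.array(i['R'])
def ray(u,v):
    x=(u-i['cx'])/i['fx'];y=(v-i['cy'])/i['fy'];r=np.hypot(x,y)+1e-9
    return np.stack([x/r*np.tan(r),y/r*np.tan(r),np.ones_like(r)],1)
B=(H>100)&(H<125)&(S>150)&(V>60)&(d>0)
v,u=np.nonzero(B);X=(ray(u,v)*d[v,u][:,None]-i['t'])@R
k=(X[:,2]>128)&(X[:,2]<172);X=X[k];print(len(X),u[k].mean(),v[k].mean())
t=X[X[:,2]>155];print(len(t),t.min(0),t.max(0),t.mean(0),yawfit(t), np.percentile(t,[3,97],axis=0))
E
```

```text
309 308.33009708737865 222.48867313915858
307 [531.4270546  235.31719949 160.59387379] [542.36920911 281.34756077 163.91228272] [537.30011404 254.68959738 162.31318553] (np.float64(87.26300797200254), array([ 2.89227251, 10.98984813])) [[532.34971683 237.0732789  161.1357418 ]
 [542.16510884 276.02590343 163.55622075]]
```

The wrist view shows the bar centred at (309,215), between the fingers and along y. That puts its centre at about (537.4, 259). Now down.

```bash
python3 -m pendant '[{"delta_pos":[0,2,-0.1],"twist":[0,0,0],"grip":100},{"delta_pos":[0,4.5,-0.1],"twist":[0,0,0],"grip":100},{"delta_pos":[0,7,-0.1],"twist":[0,0,0],"grip":80},{"delta_pos":[0,8.1,-0.1],"twist":[0,0,0],"grip":60},{"delta_pos":[0,8.1,-0.1],"twist":[0,0,0],"grip":50}]' 25; python3 -m pendant '[{"delta_pos":[0,0,0],"twist":[0,0,0],"grip":30},{"delta_pos":[0,0,0],"twist":[0,0,0],"grip":20},{"delta_pos":[0,0,0],"twist":[0,0,0],"grip":10},{"delta_pos":[0,0,0],"twist":[0,0,0],"grip":0},{"delta_pos":[0,0,0],"twist":[0,0,0],"grip":0}]' 25;python3 -m pendant '[{"delta_pos":[0,0,0],"twist":[0,0,0],"grip":0},{"delta_pos":[0,0,0],"twist":[0,0,0],"grip":0},{"delta_pos":[0,0,0],"twist":[0,0,0],"grip":0},{"delta_pos":[0,0,0],"twist":[0,0,0],"grip":0},{"delta_pos":[0,0,0],"twist":[0,0,0],"grip":0}]' 25
```

```text
time_s: 1.75
ee_pos: [536.8, 258.8, 131.6]
ee_rot: [-90.2, -0.1, -90.1]
force: [-0.4, 0.8, -0.5]
gripper_width: 70.2
time_s: 2.25
ee_pos: [537.7, 260.1, 133.4]
ee_rot: [-90.0, 0.0, -90.0]
force: [-0.8, 0.2, -0.6]
gripper_width: 30.2
time_s: 2.75
ee_pos: [537.3, 260.0, 133.0]
ee_rot: [-90.0, -0.0, -90.0]
force: [-2.0, -0.1, 1.2]
gripper_width: 13.8
```

Gripped at 13.8 mm. Turning CCW, which is negative about tool y.

```bash
python3 -m pendant '[{"delta_pos":[0,0,0],"twist":[0,-6,0],"grip":0},{"delta_pos":[0,0,0],"twist":[0,-12,0],"grip":0},{"delta_pos":[0,0,0],"twist":[0,-18,0],"grip":0},{"delta_pos":[0,0,0],"twist":[0,-24,0],"grip":0},{"delta_pos":[0,0,0],"twist":[0,-30,0],"grip":0}]' 30
python3 - <<'E'
from workcell import state
s=state();print(s['ee_pos'],s['ee_rot'],s['force'],s['torque'],s['gripper_width'],s['qpos'])
E
```

```text
time_s: 3.25
ee_pos: [536.6, 259.8, 133.0]
ee_rot: [-90.1, 0.0, -59.8]
force: [-3.3, -0.5, 2.4]
gripper_width: 14.0
[536.61012711 259.82859269 132.98366372] [-9.01069309e+01  3.29650753e-02 -5.97655342e+01] [-3.33505646 -0.54817752  2.35258398] [-0.08658751  0.52228994 -0.03439184] 14.015243077792098 [ 2.47185207e+01  2.36835061e+01  9.36105147e+01  2.53320445e-02
  6.28155859e+01 -5.52757047e+00]
```

```bash
python3 -m pendant '[{"delta_pos":[0,0,0],"twist":[0,-6,0],"grip":0},{"delta_pos":[0,0,0],"twist":[0,-12,0],"grip":0},{"delta_pos":[0,0,0],"twist":[0,-18,0],"grip":0},{"delta_pos":[0,0,0],"twist":[0,-24,0],"grip":0},{"delta_pos":[0,0,0],"twist":[0,-30,0],"grip":0}]' 30;  python3 -m pendant '[{"delta_pos":[0,0,0],"twist":[0,-6,0],"grip":0},{"delta_pos":[0,0,0],"twist":[0,-12,0],"grip":0},{"delta_pos":[0,0,0],"twist":[0,-18,0],"grip":0},{"delta_pos":[0,0,0],"twist":[0,-23,0],"grip":0},{"delta_pos":[0,0,0],"twist":[0,-23,0],"grip":0}]' 30
python3 - <<'E'
from h import *
from workcell import state
s=state();print(s['ee_pos'],s['ee_rot'],s['force'],s['torque'],s['gripper_width'],s['qpos'])
for n in("side",):
    p,d=imaging.grab_frame(n);cv2.imwrite(f"pics/{n}2.png",cv2.resize(p[100:280,120:360],None,fx=3,fy=3)[:,:,::-1])
E
```

```text
time_s: 3.75
ee_pos: [536.1, 259.3, 133.0]
ee_rot: [-90.2, 0.1, -29.8]
force: [-4.3, -2.6, 3.4]
gripper_width: 14.2
time_s: 4.25
ee_pos: [537.2, 259.6, 133.0]
ee_rot: [-90.0, 0.0, -7.0]
force: [-2.3, -0.6, 2.6]
gripper_width: 13.9
[537.17551138 259.59311127 132.97807944] [-9.00488804e+01  3.27195593e-02 -7.00219298e+00] [-2.32628227 -0.62482162  2.55508577] [-0.14923125  0.25085977  0.06915229] 13.881458426752692 [ 2.47016712e+01  2.36907422e+01  9.35993040e+01 -2.74327860e-02
  6.27634815e+01 -5.82835834e+01]
```

View pics/side2.png

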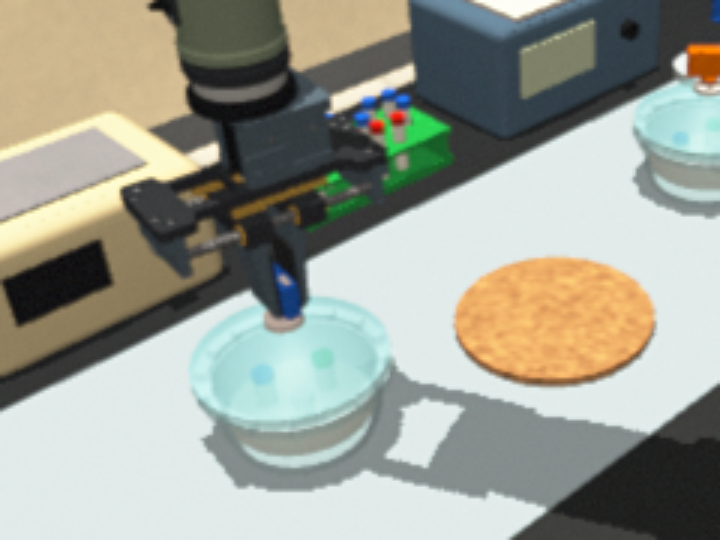

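The bar has turned with the jaws and the lid is still on its bowl. I'll add 5° for margin and hold.

```bash
python3 -m pendant '[{"delta_pos":[0,0,0],"twist":[0,-2,0],"grip":0},{"delta_pos":[0,0,0],"twist":[0,-4,0],"grip":0},{"delta_pos":[0,0,0],"twist":[0,-5,0],"grip":0},{"delta_pos":[0,0,0],"twist":[0,-5,0],"grip":0},{"delta_pos":[0,0,0],"twist":[0,-5,0],"grip":0}]' 35
python3 - <<'E'
from workcell import state
s=state();print(s['ee_pos'],s['ee_rot'],s['force'],s['torque'],s['gripper_width'])
E
```

```text
time_s: 4.8
ee_pos: [537.9, 260.1, 133.0]
ee_rot: [-90.0, -0.0, -2.1]
force: [0.9, -0.1, 0.5]
gripper_width: 14.0
[537.89822405 260.14072703 132.99733237] [-8.99812356e+01 -4.83093226e-02 -2.05917071e+00] [ 0.87454989 -0.08736468  0.50452604] [ 0.12234388 -0.1447676  -0.18324493] 14.036502590808817
```

```bash
python3 -m pendant '[{"delta_pos":[0,-0.5,0],"twist":[0,0,0],"grip":0},{"delta_pos":[0,-1.5,0],"twist":[0,0,0],"grip":0},{"delta_pos":[0,-3,0],"twist":[0,0,0],"grip":0},{"delta_pos":[0,-4.5,0],"twist":[0,0,0],"grip":0},{"delta_pos":[0,-6,0],"twist":[0,0,0],"grip":0}]' 40;python3 -m pendant '[{"delta_pos":[0,-0.5,0],"twist":[0,0,0],"grip":0},{"delta_pos":[0,-1,0],"twist":[0,0,0],"grip":0},{"delta_pos":[0,-1,0],"twist":[0,0,0],"grip":0},{"delta_pos":[0,-1,0],"twist":[0,0,0],"grip":0},{"delta_pos":[0,-1,0],"twist":[0,0,0],"grip":0}]' 40
python3 - <<'E'
from h import *
from workcell import state
s=state();print(s['ee_pos'],s['ee_rot'],s['force'],s['torque'],s['gripper_width'],s['qpos'])
for n in("side",):
    p,d=imaging.grab_frame(n);cv2.imwrite(f"pics/{n}3.png",cv2.resize(p[60:280,120:360],None,fx=2.5,fy=2.5)[:,:,::-1])
E
```

```text
time_s: 5.3
ee_pos: [537.2, 259.9, 193.5]
ee_rot: [-90.0, 0.0, -2.0]
force: [0.0, -0.3, -4.7]
gripper_width: 13.5
time_s: 5.8
ee_pos: [537.1, 259.8, 202.1]
ee_rot: [-90.0, 0.1, -2.0]
force: [0.3, 0.9, -4.2]
gripper_width: 13.9
[537.11342375 259.79236618 202.12900056] [-9.00447077e+01  8.04829900e-02 -2.00248676e+00] [ 0.25595123  0.86400237 -4.24905901] [ 0.13458173 -0.01658523  0.01163081] 13.86327274395214 [ 2.47099401e+01  2.07347159e+01  8.77304726e+01 -3.95996198e-03
  7.16268015e+01 -6.32863533e+01]
```

View pics/side3.png

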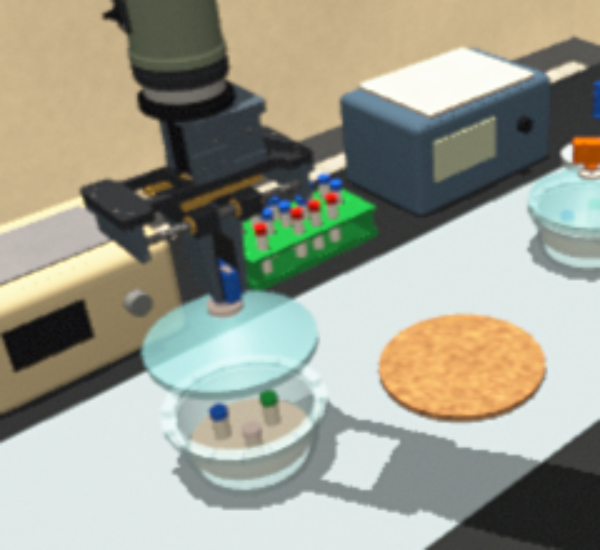

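The lid is up and level, with a 4.5 N load, and the bowl is left behind. Carrying it to the mat: tool x −4.1 cm, tool z −25 cm.

```bash
python3 -m pendant '[{"delta_pos":[-0.2,0,-1],"twist":[0,0,0],"grip":0},{"delta_pos":[-0.5,0,-3],"twist":[0,0,0],"grip":0},{"delta_pos":[-1,0,-6],"twist":[0,0,0],"grip":0},{"delta_pos":[-1.5,0,-9],"twist":[0,0,0],"grip":0},{"delta_pos":[-2,0,-12],"twist":[0,0,0],"grip":0}]' 40;python3 -m pendant '[{"delta_pos":[-0.5,0,-3],"twist":[0,0,0],"grip":0},{"delta_pos":[-1,0,-6],"twist":[0,0,0],"grip":0},{"delta_pos":[-1.5,0,-9],"twist":[0,0,0],"grip":0},{"delta_pos":[-1.9,0,-11.5],"twist":[0,0,0],"grip":0},{"delta_pos":[-2.1,0,-13],"twist":[0,0,0],"grip":0}]' 40
python3 -m pendant '[{"delta_pos":[0,0,0],"twist":[0,0,0],"grip":0},{"delta_pos":[0,0,0],"twist":[0,0,0],"grip":0},{"delta_pos":[0,0,0],"twist":[0,0,0],"grip":0},{"delta_pos":[0,1,0],"twist":[0,0,0],"grip":0},{"delta_pos":[0,2,0],"twist":[0,0,0],"grip":0}]' 40
python3 - <<'E'
from h import *
from workcell import state
s=state();print(s['ee_pos'],s['ee_rot'],s['force'],s['torque'],s['gripper_width'],s['qpos'])
for n in("side","scene"):
    p,d=imaging.grab_frame(n);q=p[60:280,180:440] if n=="side" else p[120:320,240:480]
    cv2.imwrite(f"pics/{n}4.png",cv2.resize(q,None,fx=2.5,fy=2.5)[:,:,::-1])
E
```

```text
time_s: 6.35
ee_pos: [512.2, 138.1, 203.0]
ee_rot: [-90.1, 0.0, -2.0]
force: [-0.0, -0.0, -5.2]
gripper_width: 13.7
time_s: 6.85
ee_pos: [486.0, 8.4, 203.1]
ee_rot: [-90.1, 0.0, -2.1]
force: [0.3, 0.3, -5.3]
gripper_width: 14.3
time_s: 7.35
ee_pos: [487.8, 12.1, 182.2]
ee_rot: [-90.0, -0.0, -1.9]
force: [-0.2, 0.3, -6.5]
gripper_width: 13.9
[487.80989729  12.0675661  182.22472364] [-9.00001310e+01 -1.39338355e-02 -1.94067316e+00] [-0.20271638  0.33275125 -6.49643197] [0.08658676 0.01665038 0.030676  ] 13.859406155215252 [ 6.70885615e-02  1.18782283e+01  1.03507872e+02 -6.85283837e-04
  6.45999791e+01 -8.79919444e+01]
```

View pics/side4.png

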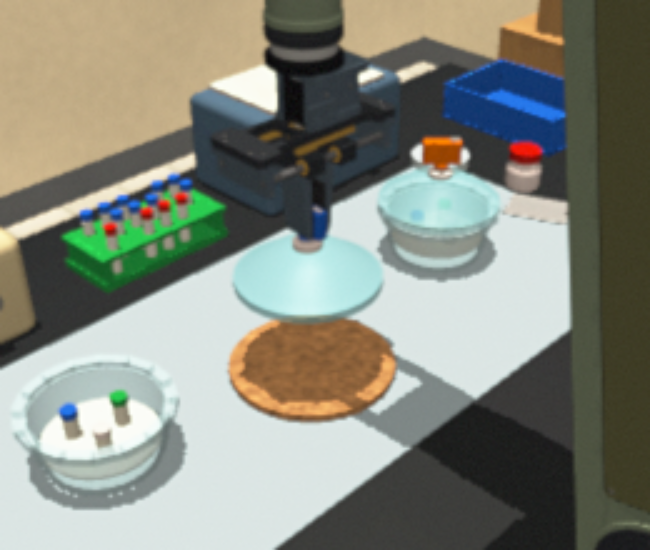

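View pics/scene4.png

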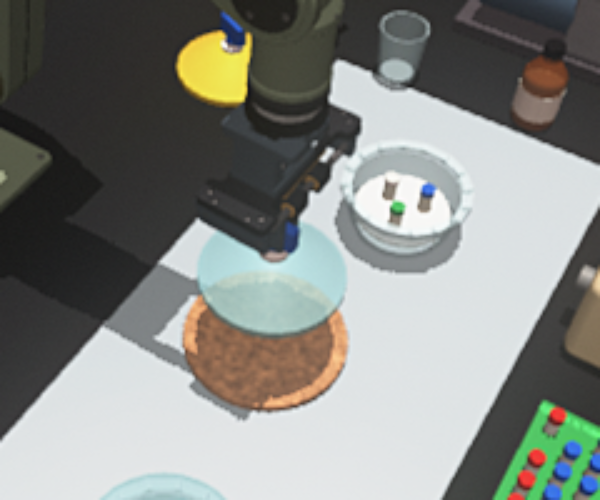

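Centred above the mat and level. Lowering; contact is expected at a TCP height of about 75.

```bash
python3 -m pendant '[{"delta_pos":[0,2,0],"twist":[0,0,0],"grip":0},{"delta_pos":[0,4,0],"twist":[0,0,0],"grip":0},{"delta_pos":[0,6,0],"twist":[0,0,0],"grip":0},{"delta_pos":[0,7.5,0],"twist":[0,0,0],"grip":0},{"delta_pos":[0,8.5,0],"twist":[0,0,0],"grip":0}]' 40;python3 -m pendant '[{"delta_pos":[0,0.5,0],"twist":[0,0,0],"grip":0},{"delta_pos":[0,1,0],"twist":[0,0,0],"grip":0},{"delta_pos":[0,1.4,0],"twist":[0,0,0],"grip":0},{"delta_pos":[0,1.7,0],"twist":[0,0,0],"grip":0},{"delta_pos":[0,1.9,0],"twist":[0,0,0],"grip":0}]' 40
python3 - <<'E'
from h import *
from workcell import state
s=state();print(s['ee_pos'],s['force'],s['torque'],s['gripper_width'])
for n in("side",):
    p,d=imaging.grab_frame(n);q=p[60:280,180:440]
    cv2.imwrite(f"pics/{n}5.png",cv2.resize(q,None,fx=2.5,fy=2.5)[:,:,::-1])
E
```

```text
time_s: 7.95
ee_pos: [487.2, 11.8, 96.6]
ee_rot: [-90.0, 0.1, -2.0]
force: [-0.3, 0.7, -5.0]
gripper_width: 13.8
time_s: 8.45
ee_pos: [488.0, 11.6, 79.0]
ee_rot: [-90.0, -0.0, -2.0]
force: [0.0, -0.1, -5.1]
gripper_width: 13.4
[488.01486974  11.56358763  79.04946094] [ 0.02510761 -0.0714298  -5.12967316] [ 0.09650472 -0.03430972 -0.03024026] 13.423059574820908
```

View pics/side5.png

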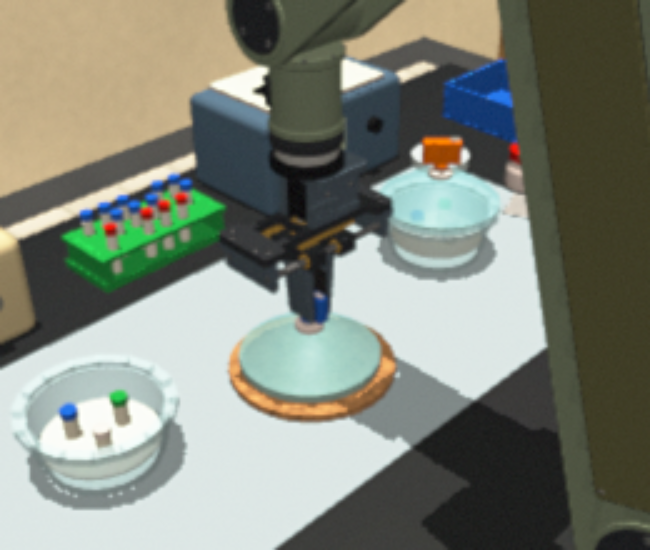

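It is just above the mat and still carrying its weight. Creeping down.

```bash
python3 -m pendant '[{"delta_pos":[0,0.1,0],"twist":[0,0,0],"grip":0},{"delta_pos":[0,0.2,0],"twist":[0,0,0],"grip":0},{"delta_pos":[0,0.3,0],"twist":[0,0,0],"grip":0},{"delta_pos":[0,0.4,0],"twist":[0,0,0],"grip":0},{"delta_pos":[0,0.4,0],"twist":[0,0,0],"grip":0}]' 40
python3 -m pendant '[{"delta_pos":[0,0,0],"twist":[0,0,0],"grip":0},{"delta_pos":[0,0,0],"twist":[0,0,0],"grip":0},{"delta_pos":[0,0,0],"twist":[0,0,0],"grip":0},{"delta_pos":[0,0.0,0],"twist":[0,0,0],"grip":0},{"delta_pos":[0,0,0],"twist":[0,0,0],"grip":0}]' 40
```

```text
time_s: 9.0
ee_pos: [487.9, 11.6, 75.0]
ee_rot: [-90.0, -0.0, -2.0]
force: [-0.1, 0.2, -5.0]
gripper_width: 13.9
time_s: 9.5
ee_pos: [487.9, 11.6, 75.0]
ee_rot: [-90.0, -0.0, -2.0]
force: [-0.7, 0.4, -4.6]
gripper_width: 13.4
```

```bash
python3 -m pendant '[{"delta_pos":[0,0.05,0],"twist":[0,0,0],"grip":0},{"delta_pos":[0,0.1,0],"twist":[0,0,0],"grip":0},{"delta_pos":[0,0.1,0],"twist":[0,0,0],"grip":0},{"delta_pos":[0,0.15,0],"twist":[0,0,0],"grip":0},{"delta_pos":[0,0.15,0],"twist":[0,0,0],"grip":0}]' 40
python3 -m pendant '[{"delta_pos":[0,0.0,0],"twist":[0,0,0],"grip":0},{"delta_pos":[0,0.0,0],"twist":[0,0,0],"grip":0},{"delta_pos":[0,0.05,0],"twist":[0,0,0],"grip":0},{"delta_pos":[0,0.05,0],"twist":[0,0,0],"grip":0},{"delta_pos":[0,0.05,0],"twist":[0,0,0],"grip":0}]' 40
```

```text
time_s: 10.0
ee_pos: [487.9, 11.6, 74.9]
ee_rot: [-90.0, -0.0, -2.0]
force: [-4.1, 0.2, 7.8]
gripper_width: 14.1
time_s: 10.5
ee_pos: [487.9, 11.6, 74.9]
ee_rot: [-90.0, -0.1, -2.0]
force: [-4.8, 0.1, 12.3]
gripper_width: 13.7
```

Contact: the force reversed to +12 N. I'll ease the pressure, then open slowly.

```bash
python3 -m pendant '[{"delta_pos":[0,-0.05,0],"twist":[0,0,0],"grip":0},{"delta_pos":[0,-0.15,0],"twist":[0,0,0],"grip":0},{"delta_pos":[0,-0.15,0],"twist":[0,0,0],"grip":0},{"delta_pos":[0,-0.15,0],"twist":[0,0,0],"grip":16},{"delta_pos":[0,-0.15,0],"twist":[0,0,0],"grip":22}]' 10
python3 -m pendant '[{"delta_pos":[0,0.0,0],"twist":[0,0,0],"grip":30},{"delta_pos":[0,0.0,0],"twist":[0,0,0],"grip":40},{"delta_pos":[0,0,0],"twist":[0,0,0],"grip":50},{"delta_pos":[0,0,0],"twist":[0,0,0],"grip":60},{"delta_pos":[0,0,0],"twist":[0,0,0],"grip":70}]'
python3 -m pendant '[{"delta_pos":[0,-1,0],"twist":[0,0,0],"grip":70},{"delta_pos":[0,-3,0],"twist":[0,0,0],"grip":70},{"delta_pos":[0,-6,0],"twist":[0,0,0],"grip":70},{"delta_pos":[0,-9,0],"twist":[0,0,0],"grip":70},{"delta_pos":[0,-12,0],"twist":[0,0,0],"grip":70}]'
python3 -m pendant '[{"delta_pos":[0,-4,0],"twist":[0,0,0],"grip":70},{"delta_pos":[0,-6,2],"twist":[0,0,0],"grip":70},{"delta_pos":[0,-6,6],"twist":[0,0,0],"grip":70},{"delta_pos":[0,-6,10],"twist":[0,0,0],"grip":70},{"delta_pos":[0,-6,14],"twist":[0,0,0],"grip":70}]'
python3 - <<'E'
from h import *
for n in("side","scene"):
    i=imaging.camera_info(n);p,d=imaging.grab_frame(n);H,S,V=hsv(p)
    X,u,v=deproj(i,d,(H>100)&(H<125)&(S>150)&(V>60));k=(X[:,2]>60)&(X[:,2]<115)&(np.hypot(X[:,0]-487,X[:,1]-12)<60);X=X[k]
    print(n,len(X),(X.min(0)+X.max(0))/2,X.min(0),X.max(0),yawfit(X[X[:,2]>97]))
    q=p[60:280,180:440].copy() if n=="side" else p[160:360,220:480]
    cv2.imwrite(f"pics/{n}6.png",cv2.resize(q,None,fx=2.5,fy=2.5)[:,:,::-1])
E
```

```text
time_s: 11.0
ee_pos: [488.4, 11.6, 74.5]
ee_rot: [-90.0, -0.1, -2.0]
force: [-0.3, -0.1, 0.7]
gripper_width: 18.8
time_s: 11.5
ee_pos: [487.9, 11.6, 74.5]
ee_rot: [-90.0, -0.0, -2.0]
force: [-0.9, 0.3, -0.3]
gripper_width: 56.5
time_s: 12.0
ee_pos: [487.7, 11.6, 196.4]
ee_rot: [-90.0, -0.1, -2.0]
force: [1.3, 0.6, -0.3]
gripper_width: 63.9
time_s: 12.5
ee_pos: [492.6, 152.7, 255.7]
ee_rot: [-90.0, -0.1, -2.0]
force: [1.2, 0.2, 0.4]
gripper_width: 63.8
side 143 [487.79422247  14.72591671  86.40446015] [463.91033172   8.22717815  67.9868252 ] [511.67811322  21.22465528 104.82209511] (np.float64(174.2739783622967), array([ 3.0934411 , 14.50046909]))
scene 61 [489.90291408  11.02730468  86.79172648] [465.62490537   3.8460908   65.88205887] [514.18092279  18.20851856 107.70139409] (np.float64(-178.46516038815932), array([ 3.08772556, 12.93184218]))
```

View pics/side6.png

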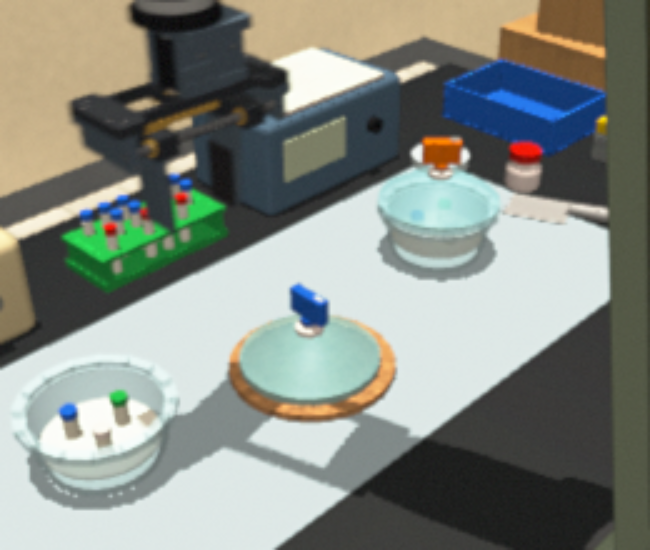

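View pics/scene6.png

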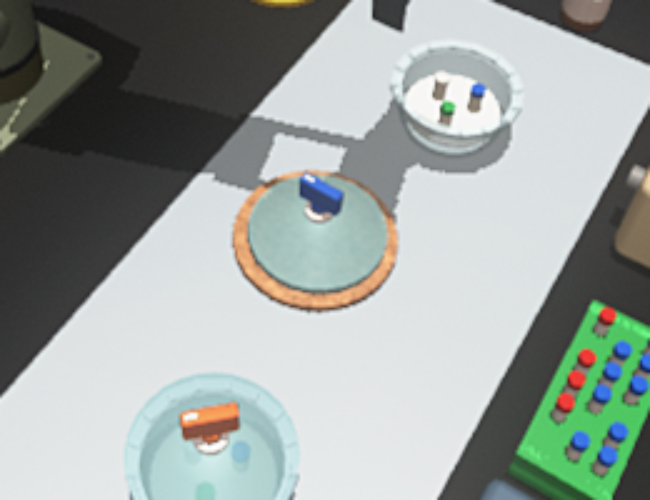

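Both views show the lid flat and centred on the mat with the bar across. The gripper is clear. I'll let it settle and hand in.

```bash
python3 -m pendant '[{"delta_pos":[0,0,0],"twist":[0,0,0],"grip":70},{"delta_pos":[0,0,0],"twist":[0,0,0],"grip":70},{"delta_pos":[0,0,0],"twist":[0,0,0],"grip":70},{"delta_pos":[0,0,0],"twist":[0,0,0],"grip":70},{"delta_pos":[0,0,0],"twist":[0,0,0],"grip":70}]'; python3 -c "
from workcell import job
print(job.job_done())"
```

```text
time_s: 13.1
ee_pos: [492.7, 150.8, 254.6]
ee_rot: [-90.0, -0.0, -2.1]
force: [-1.1, -0.8, -0.6]
gripper_width: 63.7
the job is handed in; nothing more can be done
None
```

The job is handed in, at 13.1 s of the 48 s allowed; the system gives no verdict. I gripped the blue tap, turned it about 88° counterclockwise with the lid still on its bowl, then lifted the lid. I set it down gently in the middle of the cork mat, dome up, opened the gripper and backed the arm off.

- **Position:** in the last pictures the lid lies flat. The tap's centre is at about (489, 13) and the mat's at about (487, 12), so it is within about 3 mm. The two cameras disagree with each other by about 4–6 mm, still well inside the 25 mm limit.
- **Tap angle:** the bar now lies along x, where it began along y. The pictures put it at −6° to +2°, so it is open. I could not read the joint angle directly. The small opposing torque (about 0.18 N m) at the end of the turn suggests it reached the stop, but that is close to the sensor noise.
- **Other desiccator:** the one with the orange tap looks unchanged in the pictures. The arm never went near it, and I did not re-measure it.
- **Forces:** the highest force I read at the wrist was about 12 N, while pressing the lid onto the mat before release. The gripper was clear of everything when I handed in.

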